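# Close a carton of corner keys and hold the sprung bar out at its length mark

### The job

Close the carton in the packing jig for taping: fold the short end flap down flat first, then the broad top flap down flat over it. Then take the orange grip of the sprung telescoping bar, pull the bar out across the closed carton until the middle of the grip stands straight across from the red length mark on the scale rail, and finish while still holding it there against its spring. Do not shift the red mark, and leave the tape roll, the bottle and the suction lifter where they are.

Things in the scene. Friction and masses are not known exactly. Their poses are not given: they have to be found in the camera images.
- jig: Fixed packing jig; origin on the table under the carton's centre; x points away from the robot (within 0.3 rad) to the broad flap's hinge, y is the way the bar pulls out. Base plate x +-110, y -330 to +130, 10 mm thick. Open cardboard carton 130 (x) by 190 (y) mm, rim 100 mm above the table, its -y end flap already in. White scale rail at x -95, y +-83, top at 103 mm.
- tube_mouth (a point): Centre of the mouth of the bar's fixed steel outer tube (27 mm across), 120 mm above the table at jig x 0, y -165 mm; the tube runs 150 mm back from here in -y, carried by two blue brackets that reach 138 mm above the table. Axes as the jig's.
- inner_hinge (a point): Middle of the hinge line of the short end flap, on the carton's +y rim, 97 mm above the table (jig x 0, y 93 mm). Its axes are the jig's; the hinge line runs along x. Closed, the flap reaches 62 mm from here in -y.
- inner_flap (a joint): Angle of the short end flap (118 mm along the hinge, 62 mm long, 3 mm thick card): 0 closed flat, 1.57 upright, more leans outwards (+y); limits 0 and 2.2. Stiff crease: stays where it is left; about 1 N at the free edge moves it. Starts at 1.65 to 2.0.
- broad_hinge (a point): Middle of the hinge line of the broad top flap, on the carton's +x rim, 101.5 mm above the table (jig x 63 mm, y 0). Its axes are the jig's; the hinge line runs along y. Closed, the flap reaches 122 mm from here in -x, over the short flap.
- broad_flap (a joint): Angle of the broad top flap (182 mm along the hinge, 122 mm long, 3 mm thick card, a strip of white paper on it): 0 closed flat, 1.57 upright, more leans outwards (+x); limits 0 and 2.2. Stiff crease: stays where it is left; about 0.5 N at the free edge moves it. Starts at 1.65 to 2.0.
- rod_grip (a point): Point in the bar's orange grip, an upright post 22 by 22 mm (faces along the jig's x and y), from 28 mm below to 20 mm above this point, on the end of the 14 mm inner rod. The point is 154 mm above the table at jig x 0, and at jig y -125 mm with the bar in. Under the post a black 26 mm block with a rubber foot, just clear of the closed carton.
- rod (a joint): How far the bar is pulled out (m): 0 fully in (its start), limit 0.18; moves along the jig's +y. The spring pulls it back in with about 2.3 N at 0 and 45 N per m more as it comes out (about 9 N at 0.15); it springs in when let go.
- length_mark (a point): Top of the red length mark, a 20 by 12 by 12 mm clip with a small pointer towards the carton, on the scale rail, at jig x -82 mm, 115 mm above the table; its jig y differs each time (-40 to +20 mm). Axes as the jig's. The bar is at its length when point rod_grip has the same jig y as this point. Stiff on the rail, but shifts if pushed hard.
- tape_roll: Yellow tape roll lying flat, 90 mm across, 48 mm high; origin at the centre of its underside. Leave alone.
- cleaner: White bottle, 64 mm across, 170 mm high; origin at the centre of its underside. Leave alone.
- lifter: Suction lifter: black rubber cup 110 mm across with a blue bar handle 120 mm long, 73 mm high; origin at the centre of its underside. Leave alone.

How it is judged:
By the outcome, as a careful person would: the job done as asked, in the order asked, and still so for the second after the job is handed in, while the arm keeps its last pose, push and grip.
It also fails if it takes over 53 s, if anything falls off the work surface, if the arm or the gripper's body presses on something with over 40 N, if the wrist force passes 120 N, or if a joint passes its speed limit or range.

### The arm

A 6-joint arm with a two-finger parallel gripper is mounted at the origin on the work surface. World frame = base frame: x ahead of the robot, y to its left, z up, the work surface at z = 0. Lengths are in m, angles in rad, forces in N, time in s.
With the tool pointing down it reaches from about 0.4 to 0.825 m from the base axis. Payload 7 kg.
Tool frame: the origin (TCP) lies between the finger pads; the fingertips stand 22 mm ahead of it and the grasp point (between the pads) lies 3 mm ahead of it; z points along the fingers, y is the direction in which the jaws open and shut (so a half turn about z gives the same grasp; the last joint's range is limited). The gripper opens to 88 mm and grips with 3 to 60 N. Pads are 19 mm wide; open, the fingers measure 130 mm over their backs; the gripper's body (78 mm by 193 mm) begins 47 mm behind the grasp point.
Start: joints at [-0.923, 0.359, 0.012, 0, -1.224, -0.288], TCP at [0.238, -0.632, 0.249] pointing down, gripper open.
Joint ranges: [-3.07, 3.07], [-1.43, 2.12], [-1.02, 1.25], [-3.03, 1.67], [-3.05, -0], [-3.03, 3.03]. Speed limits (rad/s): [2.39, 2.39, 3.01, 3.14, 3.14, 3.14].

### API

Orientations are given as [roll, pitch, yaw] about the fixed x, y, z axes, in that order (R = Rz(yaw) Ry(pitch) Rx(roll)).
In Python, from station import arm, optics gives the robot as it stands. The module is installed in compiled form; this text tells all that it offers.
- The arm moves only by the tool jog_arm, never from a script. Its argument "motion" is a list that holds one entry, the list of rows, each a list of 7 numbers: the shift along the tool's x, y, z in m, then the turn, a rotation vector about the tool's x, y, z in degrees, then the finger opening in m, from 0 to 0.0876. In form: [[[x, y, z, rx, ry, rz, grip], ...]]. A call has 1 to 8 rows; each row is the pose to reach, as a shift and turn from the pose measured when the call began, along the tool's axes at that moment; what a row does not reach only later rows make up. A row lasts 1/10 s, in which the tool goes at most 50 mm and 8.59 degrees, less where a joint would pass 70% of its speed; a pose out of reach is approached as far as the arm can. A call with a gripper value outside its range is refused whole. The fingers move at their own pace and stop on an object; "newtons" is the grip in N (left out, the last holds). Time passes only in rows, so rows that repeat a pose let the fingers close. It gives the time, the measured TCP pose, the force and the opening at its end, in the units of the state.
- arm.get_state(): the state, without advancing time (a new reading comes with each control period).
- optics.grab_frame(name): name is "side" or "top" or "wrist"; returns the picture (420x560x3 uint8, red, green, blue); there is no depth.
- optics.camera_model(name): a dict with "mtx" (3x3 intrinsics, pixels), "R" (3x3) and "t" (3): a world point X has camera coordinates R X + t; the wrist camera has in their place "mount" (4x4, takes a point from camera to tool coordinates, whose origin is the TCP and whose axes are the flange's). Camera axes: x right, y down, z forward; pixel columns grow to the right and rows downward; lengths in m; the calibration is good to about 2 mm. A picture is of the moment at which its call begins: read the wrist's pose just before it. camera_model takes no time and is no camera call.
- arm.job_done(): hands the job in, once; it reports no verdict.
The state is a dict: "t": time; "q": joint angles; "qd": joint speeds; "joint_efforts": joint torques, N m; "eef_pos": TCP position; "ee_rot": TCP orientation; "force": force on the tool from outside, world axes, zero at the start; "moment": the same for the moment, N m; "width": finger opening in m.
Only numpy, scipy, OpenCV 4.12 (cv2) and the standard library are available. Lean on these libraries where they do the work, as an engineer would, in place of code of your own. Each camera call takes 0.05 s, during which the arm holds its last target.

## Working session

There is one attempt and no reset: what is moved stays moved. The work goes in short steps, Python scripts to look and compute and a tool call to move; the robot and the scene stay as the last step left them, time stands still between calls to the robot, and variables do not carry over. Pictures are saved under pics/ and viewed, and the job is handed in when it is done.

Besides the shell and the picture viewer there is one more tool, called as name([rows], argument=value, ...), one row to a line, values as JSON. jog_arm: Moves the arm, as the interface text tells. Its arguments: {"type":"object","properties":{"motion":{"type":"array","items":{"type":"array","items":{"type":"array","items":{"type":"number"}}}},"newtons":{"type":"number"}},"required":["motion"]}

```bash
mkdir -p pics; ls
python3 - <<'E'
from station import arm, optics
import cv2, numpy as np
s=arm.get_state(); print(s)
for n in ("side","top","wrist"):
    im=optics.grab_frame(n); cv2.imwrite(f"pics/{n}0.png",cv2.cvtColor(im,cv2.COLOR_RGB2BGR))
    print(n,optics.camera_model(n))
E
```

```text
pics
{'t': 0.0, 'q': array([-9.22861987e-01,  3.59420113e-01,  1.10379200e-02, -3.66433909e-04,
       -1.22410020e+00, -2.88051015e-01]), 'qd': array([ 1.66205557e-03,  9.75316884e-05, -1.28312304e-03,  2.48224340e-04,
       -2.54130981e-04, -6.71918553e-04]), 'joint_efforts': array([-2.57476012e-05, -5.82713449e+01,  2.93054062e+01,  6.99748322e+00,
        6.92470014e-03, -2.23899474e-04]), 'eef_pos': array([ 0.23749567, -0.63134143,  0.24758912]), 'ee_rot': array([ 3.13987819e+00, -1.48760365e-04, -2.78183400e+00]), 'force': array([-0.10637872, -0.01293199, -0.27305154]), 'moment': array([ 0.04354369,  0.04458583, -0.00344494]), 'width': 0.08731387483593565}
side {'mtx': array([[393.74206882,   0.        , 278.62499156],
       [  0.        , 393.74206882, 211.63858435],
       [  0.        ,   0.        ,   1.        ]]), 'R': array([[-0.98627032, -0.1651169 , -0.00269597],
       [-0.08775465,  0.53786292, -0.83845251],
       [ 0.13989274, -0.82670424, -0.54496801]]), 't': array([0.58679964, 0.06929241, 0.98379449])}
top {'mtx': array([[460.94991787,   0.        , 270.81598307],
       [  0.        , 460.94991787, 209.9515683 ],
       [  0.        ,   0.        ,   1.        ]]), 'R': array([[ 0.01719775, -0.99984187,  0.00452487],
       [-0.99169658, -0.01763413, -0.12738498],
       [ 0.12744462, -0.00229656, -0.99184303]]), 't': array([0.13007324, 0.59061115, 1.05304463])}
wrist {'mtx': array([[356.97749437,   0.        , 281.47625128],
       [  0.        , 356.97749437, 209.21493438],
       [  0.        ,   0.        ,   1.        ]]), 'mount': array([[-4.43772307e-04, -9.63607006e-01, -2.67322542e-01,
         7.16041819e-02],
       [ 9.99999260e-01, -7.30397754e-04,  9.72773982e-04,
         2.71844471e-05],
       [-1.13262361e-03, -2.67321913e-01,  9.63606617e-01,
        -1.36450214e-01],
       [ 0.00000000e+00,  0.00000000e+00,  0.00000000e+00,
         1.00000000e+00]])}
```

View pics/top0.png

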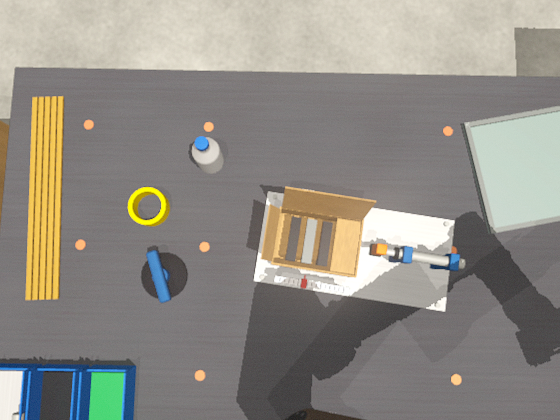

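View pics/side0.png

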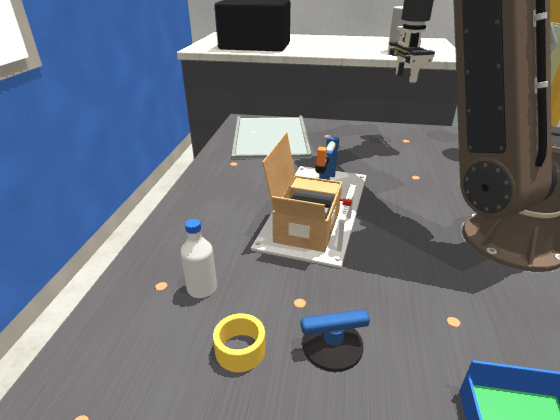

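View pics/wrist0.png

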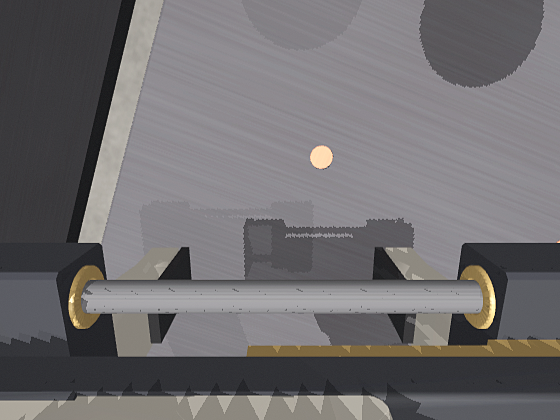

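The top view shows the jig's base plate with corners near (268,192), (455,220), (445,310) and (255,282). The grip is at (380,250) and the red mark at (304,283). Next I'll measure these.

```bash
cat > h.py <<'E'
import cv2, numpy as np
from station import arm, optics
def ray(n,u,v):
    m=optics.camera_model(n); K,R,t=m['mtx'],m['R'],m['t']
    d=R.T@np.linalg.inv(K)@np.array([u,v,1.]); return -R.T@t,d/np.linalg.norm(d)
def onz(n,u,v,z):
    c,d=ray(n,u,v); return c+d*(z-c[2])/d[2]
def tri(a,b):
    A=[];B=[]
    M=np.zeros((3,3));r=np.zeros(3)
    for n,u,v in (a,b):
        c,d=ray(n,u,v);P=np.eye(3)-np.outer(d,d);M+=P;r+=P@c
    return np.linalg.solve(M,r)
def proj(n,X):
    m=optics.camera_model(n); p=m['mtx']@(m['R']@np.asarray(X)+m['t']); return p[:2]/p[2]
def save(n,name,crop=None,k=1):
    im=optics.grab_frame(n); b=cv2.cvtColor(im,cv2.COLOR_RGB2BGR)
    c=b if crop is None else b[crop[1]:crop[3],crop[0]:crop[2]]
    cv2.imwrite(f"pics/{name}.png",cv2.resize(c,None,fx=k,fy=k,interpolation=cv2.INTER_CUBIC)); return b
E
python3 - <<'E'
from h import *
b=cv2.imread('pics/top0.png'); s=cv2.imread('pics/side0.png')
hsv=cv2.cvtColor(b,cv2.COLOR_BGR2HSV); hs=cv2.cvtColor(s,cv2.COLOR_BGR2HSV)
def blobs(h,lo,hi,box,mn=8):
    m=cv2.inRange(h,lo,hi); M=np.zeros_like(m);x0,y0,x1,y1=box;M[y0:y1,x0:x1]=m[y0:y1,x0:x1]
    n,l,st,c=cv2.connectedComponentsWithStats(M)
    return [(st[i].tolist(),c[i].round(2).tolist()) for i in range(1,n) if st[i][4]>=mn]
print('orange',blobs(hsv,(8,180,120),(18,255,255),(360,230,420,270)))
print('red',blobs(hsv,(0,130,60),(6,255,255),(290,270,330,295)),blobs(hsv,(172,130,60),(180,255,255),(290,270,330,295)))
print('S orange',blobs(hs,(4,180,100),(18,255,255),(305,135,350,180)))
print('S red',blobs(hs,(0,130,60),(6,255,255),(330,190,360,215)),blobs(hs,(172,130,60),(180,255,255),(330,190,360,215)))
# corners of plate
for p in ((268,192),(455,220),(445,310),(255,282)): print(p,onz('top',*p,0.01))
cv2.imwrite('pics/t0.png',cv2.resize(b[180:320,240:470],None,fx=3.4,fy=3.4,interpolation=cv2.INTER_CUBIC))
cv2.imwrite('pics/s0.png',cv2.resize(s[125:265,240:380],None,fx=4.2,fy=4.2,interpolation=cv2.INTER_CUBIC))
E
```

```text
orange []
red [([301, 279, 6, 9, 42], [303.52, 283.1])] []
S orange [([317, 150, 9, 16, 131], [320.98, 157.44])]
S red [([340, 199, 12, 7, 57], [346.12, 201.63])] []
(268, 192) [0.63577415 0.14794123 0.01      ]
(455, 220) [ 0.57516371 -0.30641612  0.01      ]
(445, 310) [ 0.36066758 -0.27550796  0.01      ]
(255, 282) [0.41840942 0.17494916 0.01      ]
```

View pics/t0.png

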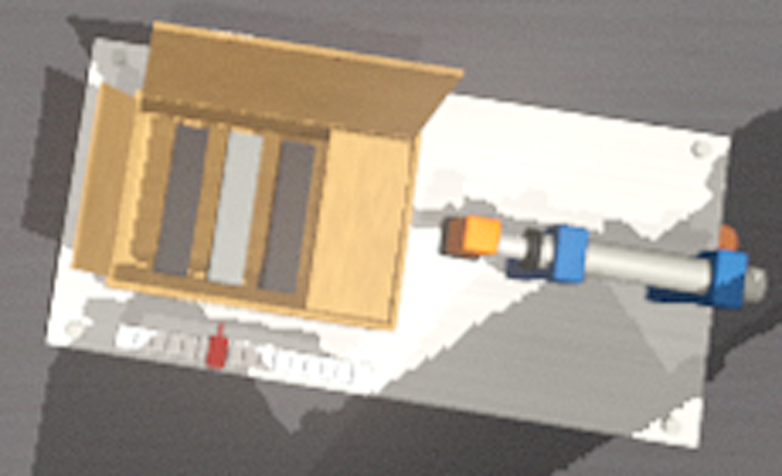

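View pics/s0.png

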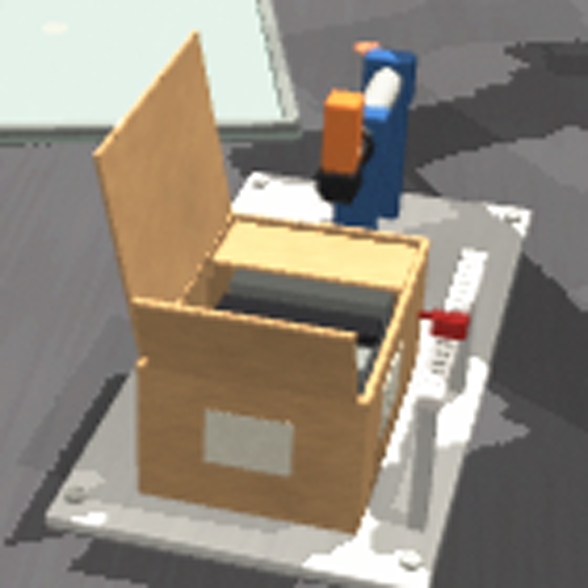

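Run:
```python
from h import *
px=[(267.9,191.2),(454.7,220.),(445.3,311.8),(253.8,281.5)]
J=np.array([(.11,.13),(.11,-.33),(-.11,-.33),(-.11,.13)])
W=np.array([onz('top',*p,.01)[:2] for p in px])
def fit(J,W):
    jc=J.mean(0);wc=W.mean(0);H=(J-jc).T@(W-wc);a=np.arctan2(H[0,1]-H[1,0],H[0,0]+H[1,1])
    R=np.array([[np.cos(a),-np.sin(a)],[np.sin(a),np.cos(a)]]);return a,R,wc-R@jc
a,R,o=fit(J,W);print(a,o,(W-(J@R.T+o)).round(4).tolist())
def toj(X):X=np.array(X);return np.r_[R.T@(X[:2]-o),X[2]]
print('grip top centre',toj(onz('top',381.8,249.4,.174)))
print('mark top', toj(onz('top',303.5,282.8,.115)))
print('mark tri',toj(tri(('top',303.5,282.8),('side',346.1,201.6))))
print('tube end far?', toj(onz('top',240+765/3.4,180+285/3.4,.12)))
T=lambda x,y:(240+x/3.4,180+y/3.4); S=lambda x,y:(240+x/4.2,125+y/4.2)
print('carton corner -x-y',toj(onz('top',*T(395,329),.10)), 'side',toj(onz('side',*S(428,240),.10)))
f1=toj(tri(('top',*T(153,22)),('side',*S(97,155))));f2=toj(tri(('top',*T(463,72)),('side',*S(196,33))))
print('broad free edge',f1,f2,[np.arctan2(f[2]-.1015,-(f[0]-.063)) for f in (f1,f2)])
g1=toj(tri(('top',*T(97,85)),('side',*S(135,300))));g2=toj(tri(('top',*T(72,270)),('side',*S(355,337))))
print('inner free',g1,g2,[np.arctan2(f[2]-.097,-(f[1]-.093)) for f in (g1,g2)])
np.savez('jig.npz',a=a,o=o)
```

```text
-0.1369843769434903 [0.51089003 0.03513113] [[0.0001, -0.0007], [0.0004, 0.0011], [-0.0004, 0.0007], [-0.0001, -0.0011]]
grip top centre [-0.00058927 -0.1242225   0.174     ]
mark top [-0.09305736  0.01982215  0.115     ]
mark tri [-0.09265563  0.01946849  0.10968987]
tube end far? [ 0.00052612 -0.31829123  0.12      ]
carton corner -x-y [-0.06268269 -0.09350095  0.1       ] side [-0.06439508 -0.08985828  0.1       ]
broad free edge [0.08829831 0.09118703 0.22056272] [ 0.08801497 -0.09137233  0.21755807] [np.float64(1.7801614724738084), np.float64(1.7830869967755927)]
inner free [0.05741499 0.11953704 0.15456585] [-0.0582289   0.11698456  0.15170875] [np.float64(2.0027484131586943), np.float64(1.9839656096292788)]
```

```bash
cat >> h.py <<'E'
from scipy.spatial.transform import Rotation as Ro
try:
    _j=np.load('jig.npz'); A=float(_j['a']); O=_j['o']; RJ=np.array([[np.cos(A),-np.sin(A)],[np.sin(A),np.cos(A)]])
except Exception: pass
def toj(X):X=np.array(X);return np.r_[RJ.T@(X[:2]-O),X[2]]
def tow(x,y,z): return np.r_[RJ@np.array([x,y])+O,z]
def st():
    s=arm.get_state(); j=toj(s['eef_pos'])
    print('t %.2f jigTCP %s rpy %s F %s w %.4f'%(s['t'],j.round(4),s['ee_rot'].round(3),s['force'].round(1),s['width']),'q',s['q'].round(2)); return s
def plan(tips):  # fingertip targets in jig coords, tool down, tool y = jig y
    s=st(); Rt=Ro.from_euler('xyz',s['ee_rot']); Rg=Ro.from_euler('xyz',[np.pi,0,A+np.pi])
    for t in tips:
        d=Rt.inv().apply(tow(*t)+[0,0,.022]-s['eef_pos']); r=np.degrees((Rt.inv()*Rg).as_rotvec())
        print([round(float(v),3) for v in d]+[round(float(v),1) for v in r])
E
python3 - <<'E'
from h import *
plan([(-.06,-.45,.30),(-.06,0,.30),(-.03,.19,.30),(-.03,.19,.135)])
E
```

```text
t 0.15 jigTCP [-0.1798 -0.6977  0.2479] rpy [ 3.14  -0.    -2.782] F [ 0.7 -0.7  0.2] w 0.0877 q [-0.92  0.36  0.01 -0.   -1.22 -0.29]
[-0.223, 0.161, -0.074, 0.1, -0.0, 28.5]
[-0.438, 0.556, -0.074, 0.1, -0.0, 28.5]
[-0.555, 0.709, -0.073, 0.1, -0.0, 28.5]
[-0.555, 0.709, 0.092, 0.1, -0.0, 28.5]
```

jog_arm([
  [[-0.1,0.1,-0.07,0,0,5,0],[-0.438,0.556,-0.074,0,0,28.5,0],[-0.438,0.556,-0.074,0,0,28.5,0],[-0.438,0.556,-0.074,0,0,28.5,0],[-0.438,0.556,-0.074,0,0,28.5,0],[-0.438,0.556,-0.074,0,0,28.5,0],[-0.438,0.556,-0.074,0,0,28.5,0],[-0.438,0.556,-0.074,0,0,28.5,0]],
], newtons=20)

```text
t: 0.95
eef_pos: [0.3582, -0.2583, 0.2979]
ee_rot: [3.14, -0.0, 3.003]
force: [1.4, 0.3, 0.3]
width: 0.0292
```

Run:
```python
from h import *
plan([(-.05,0,.30),(-.03,.19,.30),(-.03,.19,.135)])
```

```text
t 0.95 jigTCP [-0.1112 -0.3115  0.2979] rpy [ 3.14  -0.     3.003] F [1.4 0.3 0.3] w 0.0292 q [-0.18 -0.07 -0.39 -0.   -1.25 -1.53]
[-0.061, 0.312, -0.024, 0.1, -0.0, -0.1]
[-0.081, 0.502, -0.024, 0.1, -0.0, -0.1]
[-0.081, 0.501, 0.141, 0.1, -0.0, -0.1]
```

jog_arm([
  [[-0.061,0.312,-0.024,0,0,0,0],[-0.061,0.312,-0.024,0,0,0,0],[-0.061,0.312,-0.024,0,0,0,0],[-0.061,0.312,-0.024,0,0,0,0],[-0.081,0.502,-0.024,0,0,0,0],[-0.081,0.502,-0.024,0,0,0,0],[-0.081,0.502,-0.024,0,0,0,0],[-0.081,0.502,-0.024,0,0,0,0]],
])

```text
t: 1.75
eef_pos: [0.4772, 0.1231, 0.3193]
ee_rot: [3.14, 0.0, 3.004]
force: [1.4, -1.3, -0.4]
width: 0.0002
```

Run:
```python
from h import *
plan([(-.03,.19,.30),(-.03,.19,.135)])
```

```text
t 1.75 jigTCP [-0.0454  0.0825  0.3193] rpy [3.14  0.    3.004] F [ 1.4 -1.3 -0.4] w 0.0002 q [ 0.65  0.01 -0.26 -0.   -1.3  -2.36]
[-0.015, 0.107, -0.003, 0.1, 0.0, -0.0]
[-0.015, 0.107, 0.162, 0.1, 0.0, -0.0]
```

jog_arm([
  [[-0.015,0.107,-0.003,0,0,0,0],[-0.015,0.107,-0.003,0,0,0,0],[-0.015,0.107,-0.003,0,0,0,0],[-0.015,0.107,0.08,0,0,0,0],[-0.015,0.107,0.162,0,0,0,0],[-0.015,0.107,0.162,0,0,0,0],[-0.015,0.107,0.162,0,0,0,0],[-0.015,0.107,0.162,0,0,0,0]],
])

```text
t: 2.55
eef_pos: [0.5052, 0.2258, 0.1545]
ee_rot: [-3.139, -0.004, 3.004]
force: [0.3, 0.8, 1.2]
width: 0.0001
```

Run:
```python
from h import *
save('side','s1'); 
plan([(-.03,.19,.135)]+[(-.03,y,z) for y,z in ((.15,.135),(.12,.135),(.105,.133),(.09,.125),(.078,.115),(.068,.106),(.06,.1),(.056,.0975))])
```

```text
t 2.60 jigTCP [-0.0306  0.1891  0.1567] rpy [-3.141e+00 -1.000e-03  3.004e+00] F [0.2 1.1 0.4] w 0.0004 q [ 0.77  0.24 -0.38 -0.   -0.95 -2.48]
[-0.001, 0.001, -0.0, -0.0, -0.1, -0.0]
[-0.001, -0.039, -0.0, -0.0, -0.1, -0.0]
[-0.001, -0.069, -0.0, -0.0, -0.1, -0.0]
[-0.001, -0.084, 0.002, -0.0, -0.1, -0.0]
[-0.001, -0.099, 0.01, -0.0, -0.1, -0.0]
[-0.001, -0.111, 0.02, -0.0, -0.1, -0.0]
[-0.001, -0.121, 0.029, -0.0, -0.1, -0.0]
[-0.001, -0.129, 0.035, -0.0, -0.1, -0.0]
[-0.001, -0.133, 0.037, -0.0, -0.1, -0.0]
```

View pics/s1.png

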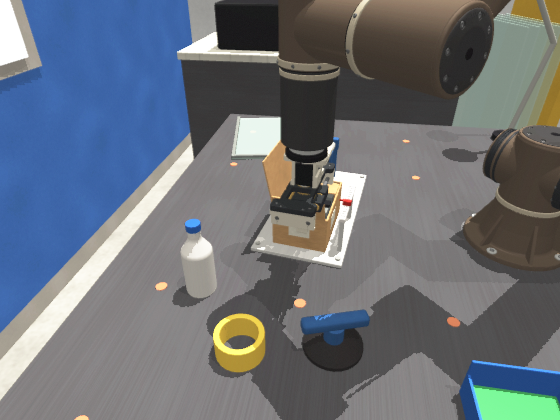

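The side view shows the closed fingers at about (305,210), outside the end flap. Folding it now.

jog_arm([
  [[0,-0.02,0,0,0,0,0],[0,-0.04,0,0,0,0,0],[0,-0.06,0,0,0,0,0],[0,-0.075,0,0,0,0,0],[0,-0.088,0.003,0,0,0,0],[0,-0.099,0.01,0,0,0,0],[0,-0.111,0.02,0,0,0,0],[0,-0.118,0.025,0,0,0,0]],
])

```text
t: 3.4
eef_pos: [0.4895, 0.1086, 0.1304]
ee_rot: [-3.14, -0.002, 3.003]
force: [-0.5, 0.9, 1.6]
width: 0.0006
```

Run:
```python
from h import *
plan([(-.03,y,z) for y,z in ((.064,.103),(.058,.098),(.055,.097),(.055,.14))])
save('side','s2',(220,100,400,270),4)
```

```text
t 3.40 jigTCP [-0.0312  0.0699  0.1304] rpy [-3.140e+00 -2.000e-03  3.003e+00] F [-0.5  0.9  1.6] w 0.0006 q [ 0.61  0.19 -0.52 -0.   -0.86 -2.32]
[-0.001, -0.006, 0.005, -0.1, -0.1, -0.1]
[-0.001, -0.012, 0.01, -0.1, -0.1, -0.1]
[-0.001, -0.015, 0.011, -0.1, -0.1, -0.1]
[-0.001, -0.015, -0.032, -0.1, -0.1, -0.1]
```

View pics/s2.png

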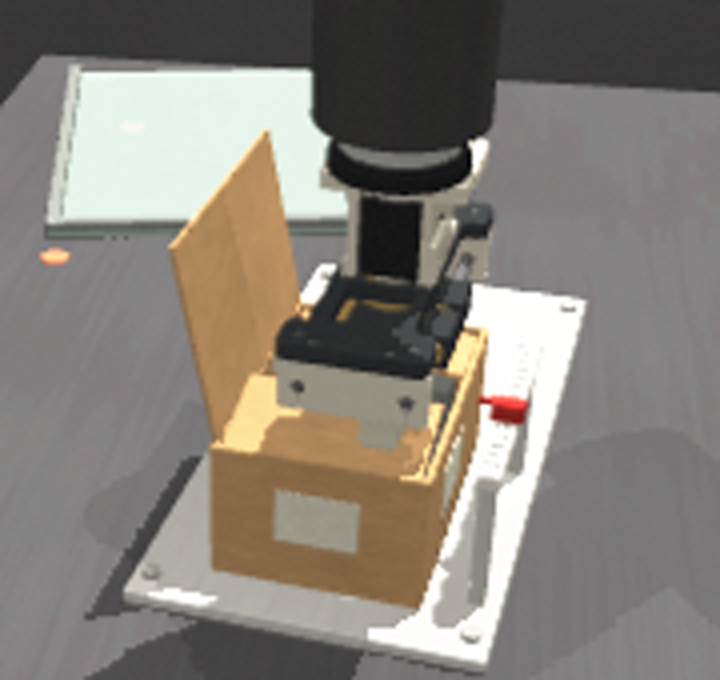

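The end flap is down and nearly flat under the fingers, near (340,440) in the crop. Pressing it home now.

jog_arm([
  [[0,-0.006,0.005,0,0,0,0],[0,-0.01,0.009,0,0,0,0],[0,-0.014,0.011,0,0,0,0],[0,-0.015,0.012,0,0,0,0],[0,-0.015,0.012,0,0,0,0]],
])

```text
t: 3.95
eef_pos: [0.4883, 0.0958, 0.12]
ee_rot: [3.139, -0.0, 3.004]
force: [-10.6, 13.7, 21.8]
width: 0.0003
```

Run:
```python
from h import *
plan([(-.03,.055,.097),(-.03,.055,.095)])
save('side','s3',(220,100,400,270),4)
```

```text
t 3.95 jigTCP [-0.0306  0.057   0.12  ] rpy [ 3.139 -0.     3.004] F [-10.6  13.7  21.8] w 0.0003 q [ 0.59  0.2  -0.54 -0.   -0.83 -2.29]
[-0.001, -0.002, 0.001, 0.1, -0.0, -0.0]
[-0.001, -0.002, 0.003, 0.1, -0.0, -0.0]
```

View pics/s3.png

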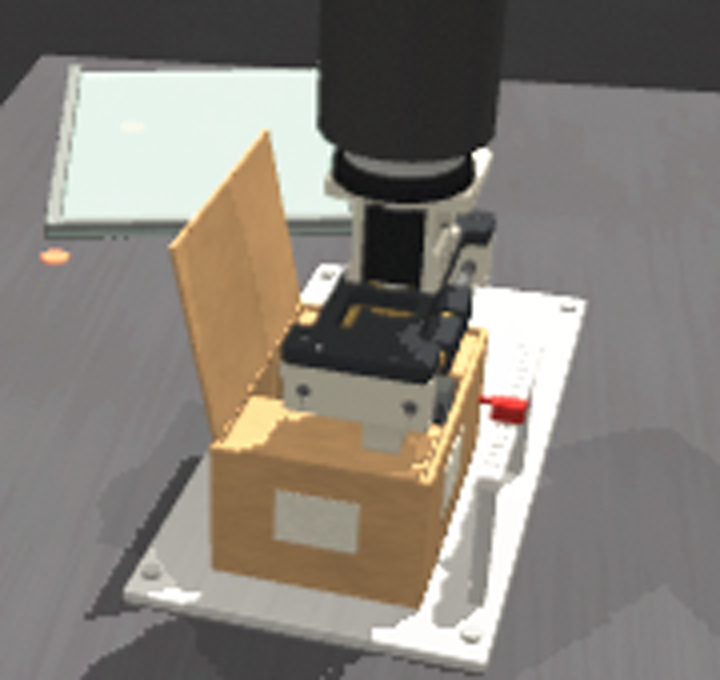

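The flap is flat, with firm contact (22 N) at a tip height of 98 mm. I'm lifting off and going over to the outside of the broad flap.

jog_arm([
  [[0,0,-0.02,0,0,0,0],[0,0,-0.07,0,0,0,0],[0,0,-0.12,0,0,0,0],[0,0,-0.17,0,0,0,0],[0,-0.02,-0.19,0,0,0,0],[-0.05,-0.03,-0.19,0,0,0,0],[-0.1,-0.035,-0.19,0,0,0,0],[-0.18,-0.035,-0.19,0,0,0,0]],
])

```text
t: 4.8
eef_pos: [0.6321, 0.0393, 0.31]
ee_rot: [3.139, -0.0, 3.005]
force: [0.6, 0.2, 0.6]
width: 0.0005
```

Run:
```python
from h import *
plan([(.15,.02,.28),(.15,.02,.18)])
b=save('top','t4',(240,160,470,320),3.4)
save('side','s4')
```

```text
t 4.80 jigTCP [0.1195 0.0207 0.31  ] rpy [ 3.139 -0.     3.005] F [0.6 0.2 0.6] w 0.0005 q [ 0.37  0.26  0.01 -0.   -1.32 -2.08]
[-0.031, -0.001, 0.008, 0.2, -0.0, 0.0]
[-0.031, -0.001, 0.108, 0.2, -0.0, 0.0]
```

View pics/s4.png

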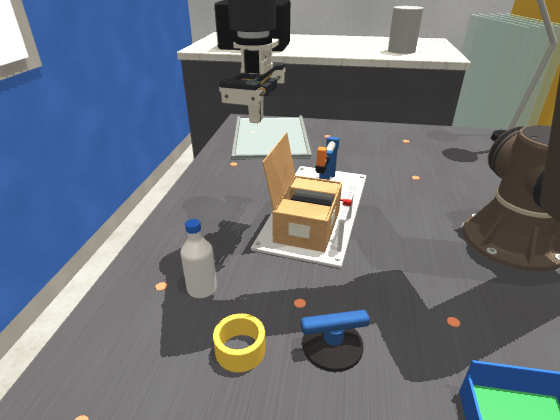

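jog_arm([
  [[-0.031,0,0.008,0,0,0,0],[-0.031,0,0.058,0,0,0,0],[-0.031,0,0.108,0,0,0,0],[-0.01,0,0.108,0,0,0,0],[0.01,0,0.108,0,0,0,0],[0.03,0,0.108,0,0,0,0],[0.045,0,0.108,0,0,0,0],[0.06,0,0.108,0,0,0,0]],
])

```text
t: 5.7
eef_pos: [0.5734, 0.0475, 0.1966]
ee_rot: [-3.14, -0.007, 3.003]
force: [0.6, 0.1, 0.1]
width: 0.0006
```

Run:
```python
from h import *
plan([(x,.02,z) for x,z in ((.044,.18),(.03,.175),(.018,.167),(.007,.155),(0,.144),(-.005,.133),(-.009,.1235),(-.012,.112),(-.012,.103))])
save('side','s5',(220,80,400,250),4)
```

```text
t 5.70 jigTCP [0.0602 0.0207 0.1966] rpy [-3.14  -0.007  3.003] F [0.6 0.1 0.1] w 0.0006 q [ 0.42  0.24 -0.28 -0.   -1.06 -2.13]
[0.016, -0.001, -0.005, -0.1, -0.4, -0.1]
[0.03, -0.001, -0.0, -0.1, -0.4, -0.1]
[0.042, -0.001, 0.008, -0.1, -0.4, -0.1]
[0.053, -0.001, 0.02, -0.1, -0.4, -0.1]
[0.06, -0.001, 0.031, -0.1, -0.4, -0.1]
[0.065, -0.001, 0.042, -0.1, -0.4, -0.1]
[0.069, -0.001, 0.052, -0.1, -0.4, -0.1]
[0.072, -0.001, 0.063, -0.1, -0.4, -0.1]
[0.072, -0.001, 0.072, -0.1, -0.4, -0.1]
```

View pics/s5.png

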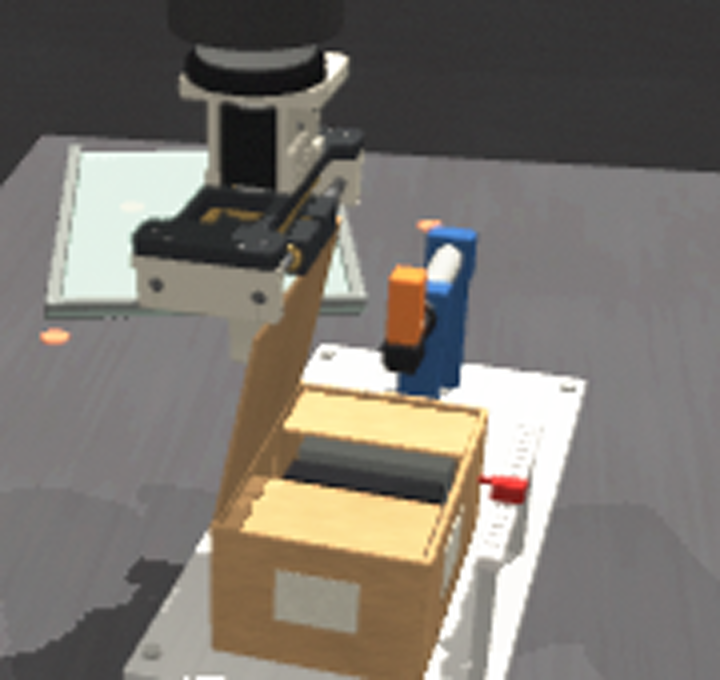

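The end flap is flat and the broad flap is just past upright against the fingers, around (290,330). Continuing along the arc.

jog_arm([
  [[0.014,0,-0.003,0,0,0,0],[0.03,0,0,0,0,0,0],[0.042,0,0.008,0,0,0,0],[0.053,0,0.02,0,0,0,0],[0.06,0,0.031,0,0,0,0],[0.065,0,0.042,0,0,0,0],[0.069,0,0.052,0,0,0,0],[0.072,0,0.063,0,0,0,0]],
])

```text
t: 6.55
eef_pos: [0.4997, 0.0575, 0.1335]
ee_rot: [-3.14, -0.008, 3.003]
force: [0.5, 0.0, 1.5]
width: 0.0002
```

Run:
```python
from h import *
plan([(-.015,.02,.106),(-.015,.02,.1025)])
```

```text
t 6.55 jigTCP [-0.0142  0.0206  0.1335] rpy [-3.14  -0.008  3.003] F [0.5 0.  1.5] w 0.0002 q [ 0.5   0.19 -0.51 -0.   -0.88 -2.21]
[0.001, -0.001, 0.006, -0.1, -0.4, -0.1]
[0.001, -0.001, 0.009, -0.1, -0.4, -0.1]
```

jog_arm([
  [[0.001,0,0.006,0,0,0,0],[0.001,0,0.009,0,0,0,0],[0.001,0,0.01,0,0,0,0],[0.001,0,0.01,0,0,0,0]],
])

```text
t: 6.95
eef_pos: [0.4982, 0.0576, 0.1248]
ee_rot: [-3.14, -0.008, 3.003]
force: [-8.8, 1.6, 19.1]
width: 0.0008
```

Contact is 19 N at a tip height of 103 mm. Now lift off, head to above the grip and open.

jog_arm([
  [[0,0,-0.03,0,0,0,0],[0,0,-0.08,0,0,0,0],[0,0,-0.12,0,0,0,0.05],[0,-0.05,-0.12,0,0,0,0.05],[0,-0.1,-0.12,0,0,0,0.05],[-0.015,-0.145,-0.12,0,0,0,0.05],[-0.015,-0.145,-0.12,0,0,0,0.05]],
])

```text
t: 7.65
eef_pos: [0.4942, -0.0923, 0.2449]
ee_rot: [-3.139, -0.008, 2.998]
force: [-0.3, 0.6, -0.5]
width: 0.0345
```

Run:
```python
from h import *
plan([(0,-.1245,.18),(0,-.1245,.142)])
save('side','s6',(200,60,400,250),3.1); save('top','t6',(240,160,470,320),3.4); save('wrist','w6')
```

```text
t 7.65 jigTCP [ 0.0008 -0.1285  0.2449] rpy [-3.139 -0.008  2.998] F [-0.3  0.6 -0.5] w 0.0345 q [ 0.21  0.08 -0.36 -0.   -1.14 -1.92]
[0.0, 0.004, 0.043, -0.2, -0.5, -0.4]
[0.0, 0.004, 0.081, -0.2, -0.5, -0.4]
```

View pics/s6.png

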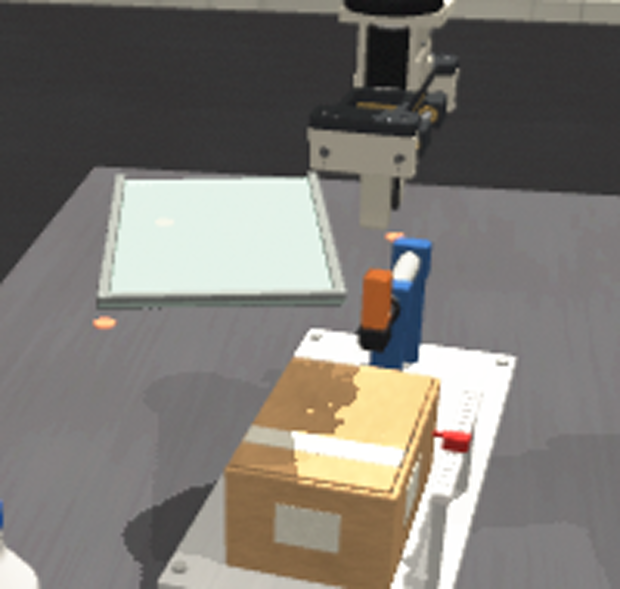

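View pics/w6.png

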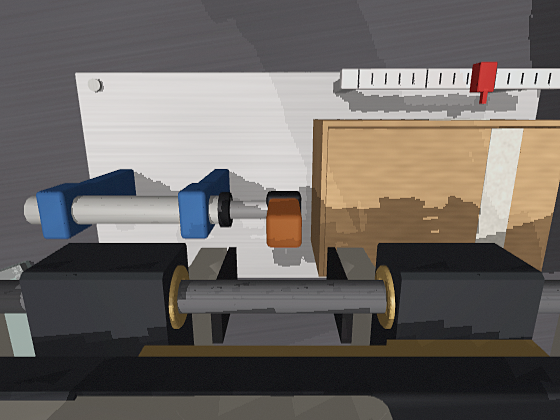

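View pics/t6.png

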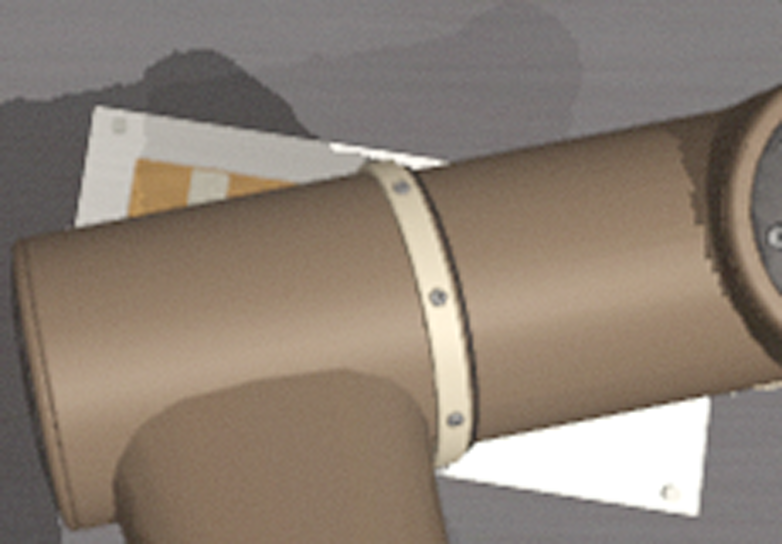

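Both flaps are closed: the side view shows a flat lid with its white strip. In the wrist view the grip at (284,222) is centred between the fingers. Descending to grasp it.

jog_arm([
  [[0,0.004,0.02,0,-0.5,-0.4,0.045],[0,0.004,0.05,0,-0.5,-0.4,0.045],[0,0.004,0.08,0,-0.5,-0.4,0.045],[0,0.004,0.08,0,-0.5,-0.4,0.045],[0,0.004,0.08,0,-0.5,-0.4,0.01],[0,0.004,0.08,0,-0.5,-0.4,0.01],[0,0.004,0.08,0,-0.5,-0.4,0.01],[0,0.004,0.08,0,-0.5,-0.4,0.01]],
], newtons=40)

```text
t: 8.6
eef_pos: [0.495, -0.0846, 0.1662]
ee_rot: [-3.14, 0.003, 3.009]
force: [-0.4, -2.5, 4.6]
width: 0.022
```

Run:
```python
from h import *
plan([(0,-.03,.143)])
save('side','s7',(200,60,400,250),3.1); b=save('wrist','w7')
s=arm.get_state()
# red mark from wrist cam
m=optics.camera_model('wrist'); K=m['mtx'];M=m['mount']
h=cv2.cvtColor(b,cv2.COLOR_BGR2HSV); k=cv2.inRange(h,(0,130,60),(6,255,255)); k[150:]=0
n,l,stt,c=cv2.connectedComponentsWithStats(k); print(stt[1:],c[1:])
b0=cv2.imread('pics/w6.png')
```

```text
t 8.60 jigTCP [ 0.0006 -0.1207  0.1662] rpy [-3.140e+00  3.000e-03  3.009e+00] F [-0.4 -2.5  4.6] w 0.0220 q [ 0.22  0.15 -0.48  0.   -0.94 -1.93]
[0.0, 0.091, 0.001, -0.1, 0.2, 0.2]
[[538  40  22  60 813]] [[551.1599016   66.69372694]]
```

View pics/w7.png

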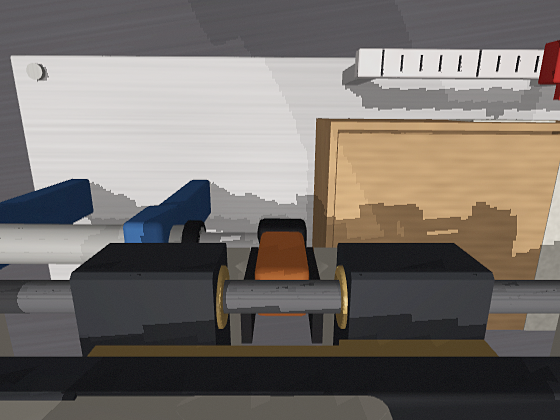

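View pics/s7.png

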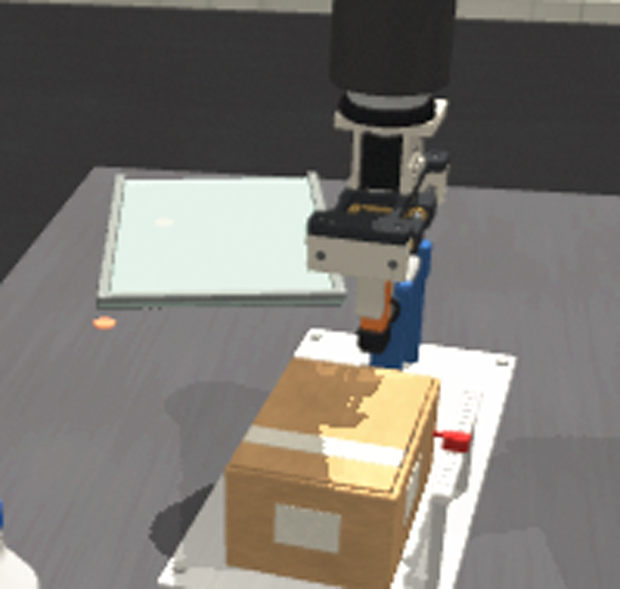

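The grip is held, with a jaw width of 22 mm equal to the post. Now pulling the bar out.

jog_arm([
  [[0,0.02,0,0,0,0.1,0.01],[0,0.045,0,0,0.1,0.2,0.01],[0,0.07,0,0,0.2,0.2,0.01],[0,0.095,0,0,0.2,0.2,0.01],[0,0.115,0,0,0.2,0.2,0.01],[0,0.13,0,0,0.2,0.2,0.01],[0,0.13,0,0,0.2,0.2,0.01]],
], newtons=50)

```text
t: 9.4
eef_pos: [0.5131, 0.0445, 0.1663]
ee_rot: [-3.139, 0.001, 3.006]
force: [6.4, -9.5, -2.9]
width: 0.0215
```

Run:
```python
from h import *
plan([(0,.0195,.143)])
save('side','s8',(200,60,400,250),3.1); b=save('wrist','w8')
```

```text
t 9.40 jigTCP [0.001  0.0096 0.1663] rpy [-3.139e+00  1.000e-03  3.006e+00] F [ 6.4 -9.5 -2.9] w 0.0215 q [ 0.47  0.17 -0.45  0.   -0.95 -2.18]
[0.001, 0.01, 0.001, -0.2, 0.0, 0.1]
```

View pics/w8.png

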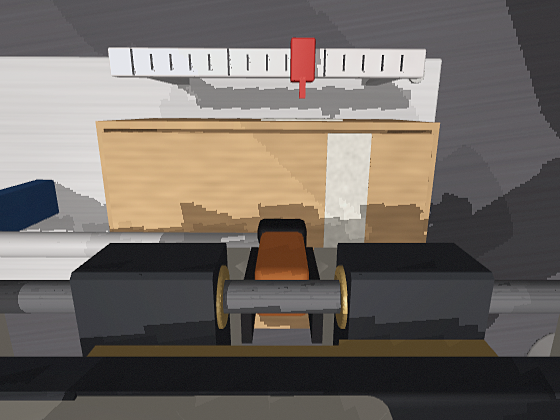

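View pics/s8.png

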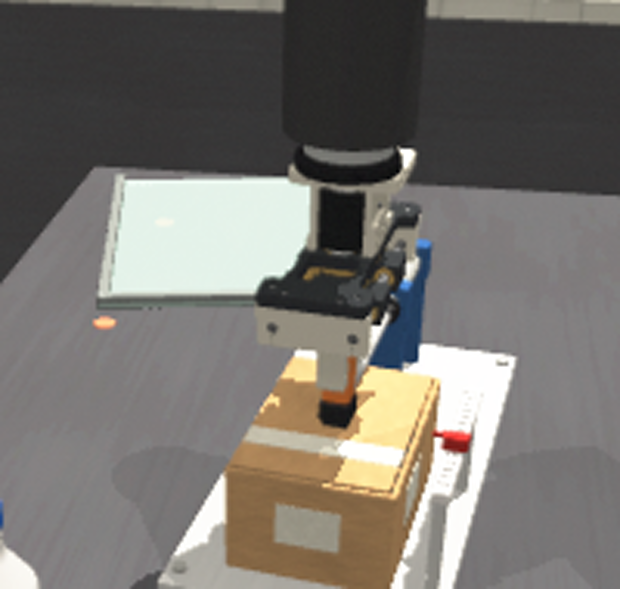

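```bash
cat > meas.py <<'E'
from h import *
import sys
def wr(n,dummy=None):
    s=st(); b=save('wrist',n); m=optics.camera_model('wrist');K=m['mtx'];M=m['mount'];R=Ro.from_euler('xyz',s['ee_rot']).as_matrix()
    def cast(u,v,z):
        d=R@M[:3,:3]@np.linalg.inv(K)@[u,v,1.]; c=s['eef_pos']+R@M[:3,3]; return toj(c+d*(z-c[2])/d[2])
    h=cv2.cvtColor(b,cv2.COLOR_BGR2HSV)
    k=cv2.inRange(h,(0,150,60),(5,255,255))|cv2.inRange(h,(174,150,60),(180,255,255)); k[120:]=0
    for r in (40,44,48,52,60,70,76,84,88,92,95):
        c=np.flatnonzero(k[r]); 
        if len(c): print('red row',r,c.min(),c.max(),cast((c.min()+c.max())/2,r,.115)[:2].round(4),cast((c.min()+c.max())/2,r,.109)[:2].round(4))
    k=cv2.inRange(h,(5,150,40),(16,255,255)); k[:,:200]=0;k[:,360:]=0
    for r in (233,236,240,250,260,270):
        c=np.flatnonzero(k[r]); c=c[(c>240)&(c<325)]
        if len(c): print('or row',r,c.min(),c.max(),cast((c.min()+c.max())/2,r,.15)[:2].round(4))
    for v in (200,):pass
    return b
wr(sys.argv[1])
E
python3 meas.py w9
python3 - <<'E'
from h import *
# side view: grip block / mark
b=cv2.imread('pics/s8.png')
s=optics.grab_frame('side'); h=cv2.cvtColor(s,cv2.COLOR_RGB2HSV)
for lo,hi,nm in (((0,150,60),(3,255,255),'red'),((5,180,100),(16,255,255),'or')):
    k=cv2.inRange(h,lo,hi); M=np.zeros_like(k);M[165:215,290:365]=k[165:215,290:365]
    n,l,t,c=cv2.connectedComponentsWithStats(M); print(nm,[(t[i].tolist(),c[i].round(2).tolist()) for i in range(1,n) if t[i][4]>5])
for X in ((-.082,.02,.115),(-.093,.02,.109),(0,.0096,.154),(0,.0132,.154)): print(X,proj('side',tow(*X)))
E
```

```text
t 9.50 jigTCP [0.0009 0.0087 0.1663] rpy [-3.139e+00  1.000e-03  3.006e+00] F [ 4.7 -8.5 -3.6] w 0.0214 q [ 0.47  0.17 -0.45  0.   -0.95 -2.18]
red row 40 292 315 [-0.1034  0.0194] [-0.1044  0.0197]
red row 44 291 315 [-0.1016  0.0192] [-0.1026  0.0195]
red row 48 291 315 [-0.0998  0.0192] [-0.1007  0.0195]
red row 52 291 315 [-0.098   0.0193] [-0.0989  0.0196]
red row 60 291 315 [-0.0944  0.0193] [-0.0952  0.0196]
red row 70 291 314 [-0.0898  0.0191] [-0.0904  0.0195]
red row 76 291 314 [-0.0871  0.0192] [-0.0876  0.0195]
red row 84 300 305 [-0.0833  0.0193] [-0.0837  0.0196]
red row 88 300 305 [-0.0814  0.0193] [-0.0818  0.0196]
red row 92 300 305 [-0.0795  0.0193] [-0.0798  0.0196]
red row 95 300 305 [-0.0781  0.0193] [-0.0783  0.0197]
or row 233 262 300 [-0.0172  0.0087]
or row 236 261 302 [-0.0158  0.0089]
or row 240 260 303 [-0.0139  0.0089]
or row 250 258 305 [-0.009   0.0089]
or row 260 257 306 [-0.0041  0.0089]
or row 270 255 308 [0.001  0.0089]
red [([340, 199, 12, 7, 49], [346.37, 201.88])]
or [([304, 179, 10, 11, 34], [310.06, 186.38])]
(-0.082, 0.02, 0.115) [341.96638883 199.10808729]
(-0.093, 0.02, 0.109) [346.39634001 201.99966463]
(0, 0.0096, 0.154) [309.7348452  177.61274224]
(0, 0.0132, 0.154) [309.37725239 178.29995284]
```

Run:
```python
import cv2
b=cv2.imread('pics/w9.png'); cv2.imwrite('pics/w9z.png',cv2.resize(b[30:350,200:400],None,fx=2.5,fy=1.8,interpolation=cv2.INTER_NEAREST))
```

View pics/w9z.png

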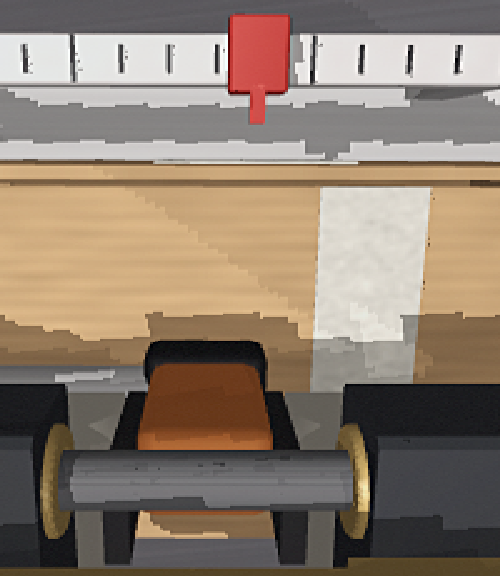

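The grip centre is at jig y 8.9 mm and the mark at 19.3 mm in the same wrist picture, so about 10.5 mm remains.

jog_arm([
  [[0,0.004,0,0,0,0,0.01],[0,0.008,0,0,0,0,0.01],[0,0.011,0,0,0,0,0.01],[0,0.011,0,0,0,0,0.01],[0,0.011,0,0,0,0,0.01],[0,0.011,0,0,0,0,0.01],[0,0.011,0,0,0,0,0.01]],
])

```text
t: 10.3
eef_pos: [0.5143, 0.0527, 0.1663]
ee_rot: [-3.137, 0.001, 3.005]
force: [3.4, -9.0, -3.0]
width: 0.0218
```

```bash
python3 meas.py w10
```

```text
t 10.30 jigTCP [0.001  0.0179 0.1663] rpy [-3.137e+00  1.000e-03  3.005e+00] F [ 3.4 -9.  -3. ] w 0.0218 q [ 0.49  0.17 -0.45  0.01 -0.95 -2.2 ]
red row 40 273 296 [-0.1033  0.0195] [-0.1044  0.0195]
red row 44 273 296 [-0.1015  0.0195] [-0.1025  0.0195]
red row 48 273 296 [-0.0998  0.0195] [-0.1007  0.0195]
red row 52 273 296 [-0.098   0.0195] [-0.0988  0.0195]
red row 60 273 296 [-0.0943  0.0195] [-0.0951  0.0195]
red row 70 273 296 [-0.0898  0.0195] [-0.0904  0.0195]
red row 76 273 296 [-0.087   0.0195] [-0.0875  0.0195]
red row 84 282 286 [-0.0832  0.0193] [-0.0836  0.0193]
red row 88 282 286 [-0.0814  0.0193] [-0.0817  0.0193]
red row 92 282 286 [-0.0795  0.0193] [-0.0797  0.0193]
red row 95 282 286 [-0.078   0.0193] [-0.0783  0.0193]
or row 233 263 300 [-0.0172  0.0181]
or row 236 261 302 [-0.0157  0.0181]
or row 240 260 303 [-0.0138  0.0181]
or row 250 258 305 [-0.0089  0.0181]
or row 260 257 306 [-0.004   0.0181]
or row 270 255 308 [0.0011 0.0181]
```

jog_arm([
  [[0,0.003,0,0,0,0,0.01],[0,0.003,0,0,0,0,0.01],[0,0.003,0,0,0,0,0.01],[0,0.003,0,0,0,0,0.01],[0,0.003,0,0,0,0,0.01],[0,0.003,0,0,0,0,0.01],[0,0.003,0,0,0,0,0.01],[0,0.003,0,0,0,0,0.01]],
])

```text
t: 11.15
eef_pos: [0.5146, 0.0543, 0.1663]
ee_rot: [-3.135, 0.0, 3.004]
force: [2.6, -8.7, -3.0]
width: 0.0218
```

```bash
python3 meas.py w11|awk 'NR<2||/row 60|row 88|row 250|row 260/'
python3 - <<'E'
from h import *
save('side','s11',(200,60,400,250),3.1); st(); save('top','t11')
E
```

```text
t 11.15 jigTCP [0.001  0.0195 0.1663] rpy [-3.135  0.     3.004] F [ 2.6 -8.7 -3. ] w 0.0218 q [ 0.49  0.17 -0.45  0.01 -0.95 -2.2 ]
red row 60 270 293 [-0.0944  0.0196] [-0.0951  0.0196]
red row 88 279 283 [-0.0814  0.0193] [-0.0817  0.0193]
or row 250 258 305 [-0.0089  0.0197]
or row 260 257 306 [-0.004   0.0197]
t 11.25 jigTCP [0.001  0.0195 0.1663] rpy [-3.136  0.     3.004] F [ 2.5 -8.9 -2.3] w 0.0216 q [ 0.49  0.17 -0.45  0.01 -0.95 -2.2 ]
```

View pics/s11.png

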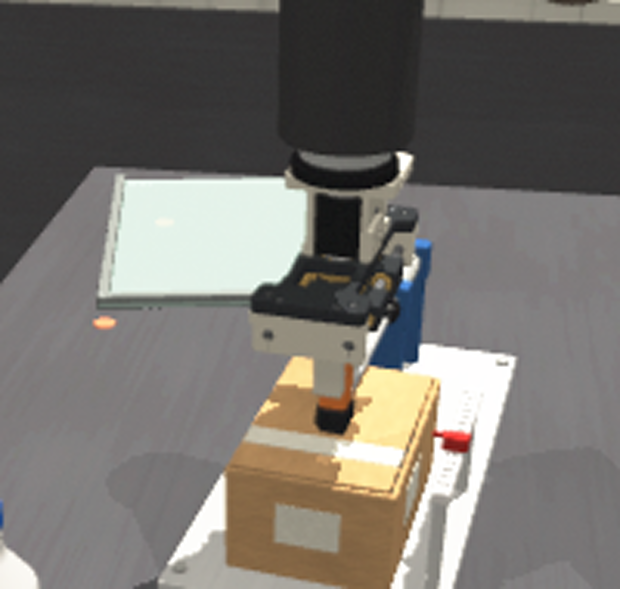

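The lid is flat, the bar is out, and the grip is at y 19.7 mm against the mark at 19.3–19.6 mm. Nothing moved between the last two readings, so I'm handing in.

```bash
python3 -c "
from station import arm
print(arm.job_done())"
```

```text
the job is handed in; nothing more can be done
None
```

The carton is closed and the bar is held at its length; I handed the job in at about 11.3 s of the 53 s allowed.

- **Flaps:** I folded the end flap flat first, then the broad flap over it, with about 20 N of contact force each time. The last side picture shows the lid flat.
- **Bar:** I gripped the orange post with a 50 N setting and pulled the bar out to the mark. The spring pulled back with about 9 N, and the tool position held steady over the last two readings.
- **Alignment:** The last wrist-camera check put the grip centre at jig y 19.7 mm. The mark read 19.3–19.6 mm, so they agree within about 0.4 mm; the camera calibration itself is only good to about 2 mm.
- **Red mark:** It reads within 0.5 mm of its first measurement (19.5–19.8 mm), so it was not shifted.
- **Other items:** The arm never went near the tape roll, bottle or lifter, and they were in place when I last saw them midway through. I did not check them in a picture at the end.

No check failed or disagreed.

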